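Find the balance point of a carrier beam and set it on its saddle

TASK

The aluminium carrier beam has a weight sealed inside at an unknown place. Lift it at trial points until you find where it balances, then lay it in the slot of the narrow saddle stand at that point, let go and leave it resting there level, held by the saddle alone. Lower it gently, never let it tip steeply, and leave the other things on the bench where they are.

Things in the scene. Friction and masses are not known exactly. Their poses are not given: they have to be found in the camera images.
- beam_center (a point): Middle of the carrier beam, an aluminium bar 300 mm long lying on edge on the bench: centre of length and width, half-way up its section, which is 14 mm wide (x) and 48 mm tall (z); so 24 mm above the section's underside and 24 mm below its top. y runs along the beam. Grey end plates 44 wide, 58 tall, 10 mm thick hold the section 4 mm off the bench.
- beam: The same beam; origin at its middle, at the level of the end plates' feet (28 mm below beam_center). It weighs about 0.7 kg. A heavy weight is sealed and fixed inside at an unseen place: the balance point lies up to about 85 mm from beam_center, to either side along y. Its height is about 15 to 20 mm above the feet.
- seat (a point): Middle of the flat seat of the saddle, 66 mm above the bench; the underside of the beam's section rests on it (beam_center then 24 mm higher). The seat is only 14 mm long along its y, the way the beam's length must go. Cheeks at its x sides leave a slot about 17 mm wide, flared at the top, and rise about 9 mm above the seat; about 33 mm wide over all. z is up.
- stand: The bare steel saddle stand, fixed to the bench: foot plate 90x70x8 mm, a neck 28 mm (x) by 14 mm (y), the seat on top. Origin under the foot's centre.
- green_rack: flat green 24-place tube rack, 129x90x26 mm, on the bench left of the stand; a bystander, origin under its centre
- conical_tube: conical tube with screw cap lying near the front edge, 21x112x21 mm; a bystander
- vial_a: white screw-cap vial standing, 25x25x61 mm; a bystander
- vial_b: second white screw-cap vial standing, 25x25x61 mm; a bystander
- blue_rack: flat blue micro-tube rack, 150x106x30 mm, right of the beam; a bystander
- red_box: red hinged sample box, 137x109x50 mm, far left; a bystander

How it is judged:
By the outcome, as a careful person would: the job done as asked, in the order asked, and still so for the second after the job is handed in, with the robot touching nothing.
It also fails if it takes over 64 s, if anything falls off the work surface, if the arm or the gripper's body presses on something with over 40 N, if the wrist force passes 120 N, or if a joint passes its speed limit or range.

ROBOT

A 6-joint arm with a two-finger parallel gripper is mounted at the origin on a cart in front of the work surface, level with it; the furniture and walls round the work are solid. World frame = base frame: x ahead of the robot, y to its left, z up, the work surface at z = 0. Lengths are in mm, angles in rad, forces in N, time in s.
With the tool pointing down it reaches from about 350 to 925 mm from the base axis. Payload 6.4 kg.
Tool frame: the origin (TCP) lies midway between the tips of the shut fingers; the grasp point (between the pads) lies 19 mm behind it; z points along the fingers, y is the line along which they close (so a half turn about z gives the same grasp; the last joint's range is limited). The gripper opens to 94 mm and grips with 3 to 60 N. Pads are 16 mm wide; open, the fingers measure 119 mm over their backs; the gripper's body (75 mm by 177 mm) begins 78 mm behind the grasp point.
Start: joints at [1.002, 0.245, 1.558, -0, 1.339, -0.174], TCP at [250.003, 600.01, 205.455] pointing down, gripper open.
Joint ranges: [-3.13, 3.13], [-1.02, 2.26], [0.13, 2.54], [-0.95, 4.09], [0.21, 2.88], [-2.74, 2.74]. Speed limits (rad/s): [2.57, 2.57, 3.14, 3.14, 3.14, 3.14].

INTERFACE

Orientations are given as [roll, pitch, yaw] about the fixed x, y, z axes, in that order (R = Rz(yaw) Ry(pitch) Rx(roll)).
In Python, from station import r gives the robot as it stands.
- The arm moves only by the tool play_rows, never from a script. Its argument "targets" is a list of rows, each an object of numbers: "tx", "ty", "tz": the shift along the world's x, y, z in mm; "wx", "wy", "wz": the turn, a rotation vector about the world's x, y, z in rad. In form: [{"tx": .., "ty": .., "tz": .., "wx": .., "wy": .., "wz": ..}, ...]. A call has exactly 10 rows; each row shifts and turns the commanded pose from where the row before left it; what a row does not reach is not made up. A row lasts 1/10 s, in which the tool goes at most 50 mm and 8.59 degrees, less where a joint would pass 70% of its speed; a pose out of reach is approached as far as the arm can. A call is refused whole if a number of a shift passes 50 or a number of a turn 0.15, either way. A call with a gripper value outside its range is refused whole. "claw" is the finger opening in mm, from 0 to 94, set as the call begins (left out, the last holds). The fingers move at their own pace and stop on an object; "newtons" is the grip in N (left out, the last holds). Time passes only in rows, so rows that do not move let the fingers close, or fill a call up. It gives the time, the measured TCP pose, the force, the opening and the grip force at its end, in the units of the state.
- r.read_state(): the state, without advancing time (a new reading comes with each control period).
- r.get_image(name): name is "scene" or "side" or "wrist"; returns the picture (480x640x3 uint8, red, green, blue); there is no depth.
- r.get_calibration(name): a dict with "vfov" (degrees; the focal length in pixels is half the picture's height over the tangent of half this angle, whatever the lens; pixels are square), "cx", "cy" (the principal point, pixels), "eye" and "orientation" of the camera in the world. Camera axes: x right, y down, z forward; pixel columns grow to the right and rows downward; lengths in mm; the calibration is good to about 2 mm. The wrist camera is an equidistant fisheye: a pixel r from the principal point sees the ray r / f radians off the axis. A picture is of the moment at which its call begins: read the wrist's pose just before it. get_calibration takes no time and is no camera call; for the wrist camera it gives the pose at the moment of the call.
- r.job_done(): hands the job in; it is judged then, once.
The state is a dict: "time_s": time; "joint_positions": joint angles; "joint_vel": joint speeds; "effort": joint torques, N m; "tcp_pos": TCP position; "tcp_rot": TCP orientation; "wrist_force": force on the tool from outside, world axes, zero at the start; "torque": the same for the moment, N m; "width": opening from 0.0 (shut) to 1.0 (fully open); "gripper_force": force on a finger pad.
Only numpy, scipy, OpenCV 4.12 (cv2) and the standard library are available. Lean on these libraries where they do the work, as an engineer would, in place of code of your own. Each camera call takes 0.05 s, during which the arm holds its last target. There are 200 camera calls.

## Working session

There is one attempt and no reset: what is moved stays moved. The work goes in short steps, Python scripts to look and compute and a tool call to move; the robot and the scene stay as the last step left them, time stands still between calls to the robot, and variables do not carry over. Pictures are saved under pics/ and viewed, at most 13 in all, crops included, and the job is handed in when it is done.

Besides the shell and the picture viewer there is one more tool, called after "Emit:" as a command line: name --argument value ..., lists and objects as JSON in quotes. play_rows: Moves the arm, as the interface text tells. Its arguments: {"type":"object","properties":{"targets":{"type":"array","items":{"type":"object","properties":{"tx":{"type":"number"},"ty":{"type":"number"},"tz":{"type":"number"},"wx":{"type":"number"},"wy":{"type":"number"},"wz":{"type":"number"}}}},"claw":{"type":"number"},"newtons":{"type":"number"}},"required":["targets"]}

```bash
ls; mkdir -p pics; python3 - <<'E'
from station import r
import cv2
for n in("scene","side"):
    cv2.imwrite(f"pics/{n}0.png",r.get_image(n)[:,:,::-1]); print(n,r.get_calibration(n))
print(r.read_state())
E
```

```text
pics
scene {'vfov': 42.82728135759829, 'cx': 323.1528062114582, 'cy': 247.5032234568755, 'eye': array([-756.7705071 , -712.48841284, 1146.28430524]), 'orientation': array([-2.19827792, -0.00768829, -1.01391364])}
side {'vfov': 49.1369897647117, 'cx': 331.0043871058707, 'cy': 238.08823012292612, 'eye': array([-245.22657333, 1220.44591402,  681.5535875 ]), 'orientation': array([-1.99736658, -0.01993965, -2.55617894])}
{'time_s': 0.1, 'joint_positions': array([ 1.00187268e+00,  2.45720323e-01,  1.55890496e+00, -1.84706185e-05,
        1.33872185e+00, -1.74084546e-01]), 'joint_vel': array([-0.00090285, -0.00296845, -0.00312105, -0.00084044,  0.0002867 ,
        0.00176062]), 'effort': array([-5.22904375e-04, -4.16910231e+01, -3.15526772e+01,  6.86305342e-02,
        3.08892620e-02, -7.11504140e-05]), 'tcp_pos': array([249.71468137, 599.51661623, 204.46395102]), 'tcp_rot': array([-3.13986157e+00, -2.86192171e-04,  2.74675757e+00]), 'wrist_force': array([-0.7741564 , -0.66063714,  0.2707581 ]), 'torque': array([-0.03947181,  0.02227627,  0.01516251]), 'gripper_force': 0.0, 'width': 0.998192641856751}
```

View pics/scene0.png

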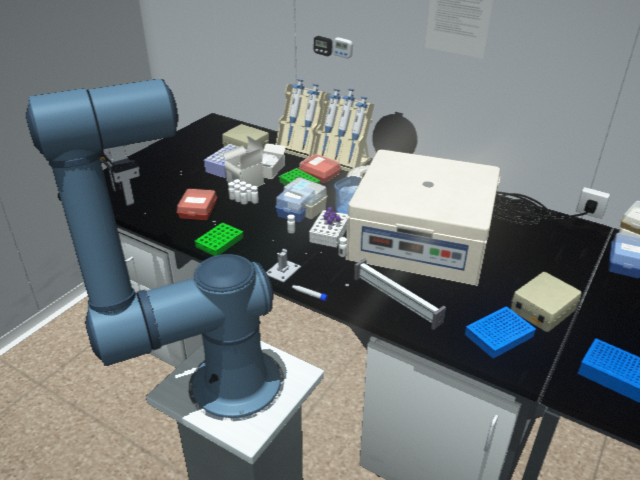

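View pics/side0.png

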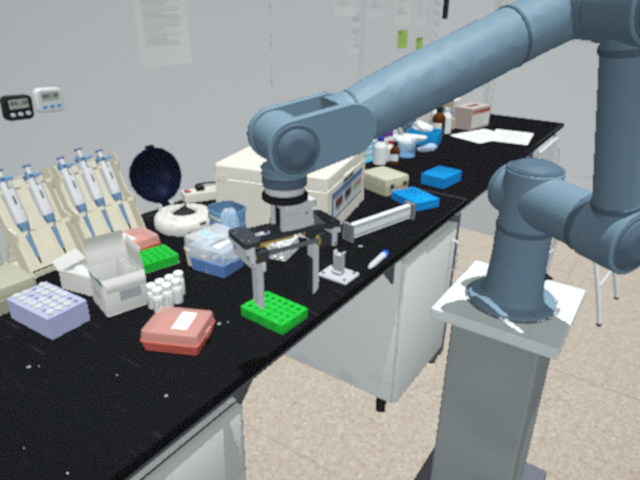

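The scene picture shows the beam running from about (360,270) to (438,315), the stand at (283,266), the tube at (310,292) and a vial at (343,246). The side picture shows the gripper over the green rack. I'll zoom in on both views.

```bash
cat >h.py <<'E'
from station import r
import numpy as np, cv2
from scipy.spatial.transform import Rotation as R
def ray(n,u,v,c=None):
    c=c or r.get_calibration(n); f=240/np.tan(np.radians(c['vfov']/2))
    x,y=u-c['cx'],v-c['cy']
    if n=='wrist':
        q=np.hypot(x,y); t=q/f; d=np.array([x/q*np.sin(t),y/q*np.sin(t),np.cos(t)])
    else: d=np.array([x/f,y/f,1])
    return c['eye'],R.from_euler('xyz',c['orientation']).apply(d)
def onz(n,u,v,z,c=None):
    e,d=ray(n,u,v,c); return (e+d*(z-e[2])/d[2]).round(1)
def tri(a,b):
    (e,d),(g,k)=ray(*a),ray(*b); s=np.linalg.lstsq(np.c_[d,-k],g-e,rcond=None)[0]
    p,q=e+s[0]*d,g+s[1]*k; return ((p+q)/2).round(1),np.linalg.norm(p-q).round(1)
E
python3 - <<'E'
import cv2,numpy as np
from h import onz
a=cv2.imread("pics/scene0.png")[235:335,255:455]
b=cv2.imread("pics/side0.png")[195:295,310:430]
cv2.imwrite("pics/c.png",cv2.resize(a,None,fx=4,fy=4,interpolation=2)); 
for p,z in [((360,277),0),((437,325),0),((283,270),8),((281,250),75)]: print(p,onz("scene",*p,z))
E
```

```text
(360, 277) [521.2 -57.1   0. ]
(437, 325) [ 451.2 -335.8    0. ]
(283, 270) [417.2 150.6   8. ]
(281, 250) [423.7 159.9  75. ]
```

View pics/c.png

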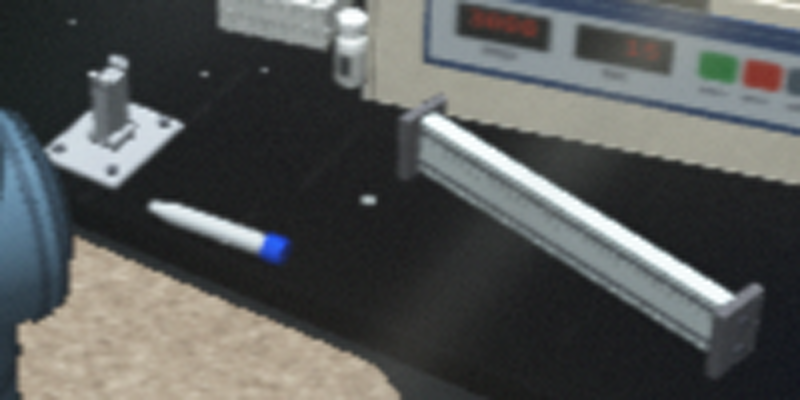

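The crop shows the top face of the beam running from crop (432,118) to (730,297). The foot plate corners are at (45,150), (118,187) and (185,125), and the saddle cheeks at (95,75) and (120,62).

```bash
python3 - <<'E'
from h import *
S=lambda u,v:(255+u/4-.4,235+v/4-.4)
for p,z in [((427,117),52),((732,297),52),((45,150),8),((118,187),8),((185,125),8),((95,75),75),((120,62),75)]: print(p,onz("scene",*S(*p),z))
print(r.get_calibration("wrist"))
cv2.imwrite("pics/w0.png",r.get_image("wrist")[:,:,::-1])
E
```

```text
(427, 117) [519.4 -60.1  52. ]
(732, 297) [ 455.7 -329.1   52. ]
(45, 150) [381.2 188.1   8. ]
(118, 187) [374.5 116.9   8. ]
(185, 125) [463.1 116.6   8. ]
(95, 75) [405.9 156.9  75. ]
(120, 62) [429.  150.6  75. ]
{'vfov': 65.70646984690485, 'cx': 319.25571345858083, 'cy': 238.07119296340667, 'eye': array([189.90825699, 625.34042773, 384.31222879]), 'orientation': array([2.91270797e+00, 2.07437145e-03, 1.17680204e+00])}
```

View pics/w0.png

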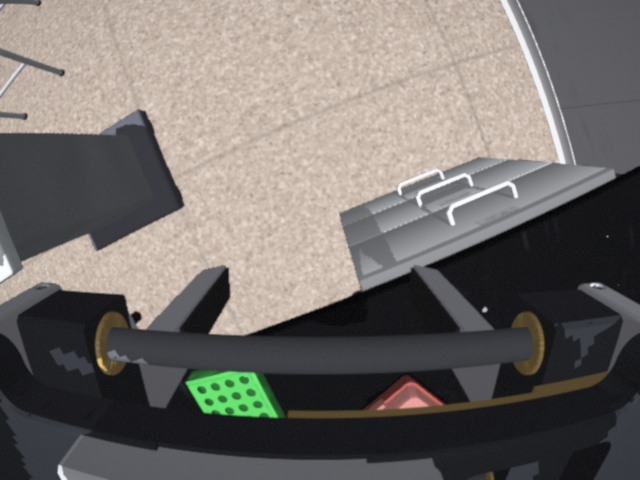

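The wrist view shows only the floor and the green rack, and I now have beam and stand estimates from the scene view. Before going over the beam I'll check how close the centrifuge is.

```bash
python3 - <<'E'
from h import *
for p,z in [((347,259),0),((394,273),0),((468,283),0),((353,236),0),((291,233),0),((343,256),0)]: print(p,onz("scene",*p,z))
# height of the box front: top-left corner (358,203) over the bottom one
g=onz("scene",347,259,0); e,d=ray("scene",352,205)
s=(g-e)[:2]@d[:2]/(d[:2]@d[:2]); print(e+s*d)
E
```

```text
(347, 259) [577.8  20.6   0. ]
(394, 273) [ 593.3 -134.5    0. ]
(468, 283) [ 668.3 -341.2    0. ]
(353, 236) [696.7  66.9   0. ]
(291, 233) [601.8 247.8   0. ]
(343, 256) [584.6  39.    0. ]
[581.8571229   13.11522939 198.00232201]
```

Emit:
play_rows --targets '[{"tx": 10,"ty": -40,"tz": 5,"wz": -0.07},{"tx": 12,"ty": -40,"tz": 5,"wz": -0.07},{"tx": 12,"ty": -40,"tz": 5,"wz": -0.07},{"tx": 12,"ty": -40,"tz": 5,"wz": -0.07},{"tx": 12,"ty": -40,"tz": 5,"wz": -0.07},{"tx": 12,"ty": -40,"tz": 5,"wz": -0.07},{"tx": 12,"ty": -40,"tz": 5,"wz": -0.07},{"tx": 12,"ty": -40,"tz": 5,"wz": -0.07},{"tx": 12,"ty": -40,"tz": 5,"wz": -0.07},{"tx": 12,"ty": -40,"tz": 5,"wz": -0.07}]'

```text
validation failed for argument at $.ta...
```

Emit:
play_rows --targets '[{"tx": 10,"ty": -25,"tz": 5,"wx": 0,"wy": 0,"wz": -0.07},{"tx": 10,"ty": -45,"tz": 5,"wx": 0,"wy": 0,"wz": -0.07},{"tx": 10,"ty": -45,"tz": 5,"wx": 0,"wy": 0,"wz": -0.07},{"tx": 10,"ty": -45,"tz": 5,"wx": 0,"wy": 0,"wz": -0.07},{"tx": 10,"ty": -45,"tz": 5,"wx": 0,"wy": 0,"wz": -0.07},{"tx": 10,"ty": -45,"tz": 5,"wx": 0,"wy": 0,"wz": -0.07},{"tx": 10,"ty": -45,"tz": 5,"wx": 0,"wy": 0,"wz": -0.07},{"tx": 10,"ty": -45,"tz": 5,"wx": 0,"wy": 0,"wz": -0.07},{"tx": 10,"ty": -45,"tz": 5,"wx": 0,"wy": 0,"wz": -0.07},{"tx": 10,"ty": -45,"tz": 5,"wx": 0,"wy": 0,"wz": -0.07}]'

```text
time_s: 1.15
tcp_pos: [349.8, 168.4, 255.5]
tcp_rot: [3.141, 0.0, 2.045]
wrist_force: [2.2, -0.2, -0.9]
width: 1.002
gripper_force: 0.0
```

```bash
python3 - <<'E'
from h import *
cv2.imwrite("pics/w1.png",r.get_image("wrist")[:,:,::-1]);s=r.read_state();print(s['tcp_pos'],s['joint_positions'],s['time_s'])
E
```

```text
[352.01197665 163.00559516 256.43129776] [ 0.14210535 -0.4718905   2.12181984 -0.00391276  1.48955054 -0.3210366 ] 1.2
```

Emit:
play_rows --targets '[{"tx": 10,"ty": -45,"tz": 0,"wx": 0,"wy": 0,"wz": -0.07},{"tx": 10,"ty": -45,"tz": 0,"wx": 0,"wy": 0,"wz": -0.07},{"tx": 10,"ty": -45,"tz": 0,"wx": 0,"wy": 0,"wz": -0.07},{"tx": 10,"ty": -45,"tz": 0,"wx": 0,"wy": 0,"wz": -0.07},{"tx": 10,"ty": -45,"tz": 0,"wx": 0,"wy": 0,"wz": -0.07},{"tx": 10,"ty": -45,"tz": 0,"wx": 0,"wy": 0,"wz": -0.07},{"tx": 10,"ty": -45,"tz": 0,"wx": 0,"wy": 0,"wz": -0.07},{"tx": 10,"ty": -45,"tz": 0,"wx": 0,"wy": 0,"wz": -0.07},{"tx": 10,"ty": -45,"tz": 0,"wx": 0,"wy": 0,"wz": -0.07},{"tx": 10,"ty": -30,"tz": 0,"wx": 0,"wy": 0,"wz": -0.07}]'

```text
time_s: 2.2
tcp_pos: [449.8, -267.7, 255.0]
tcp_rot: [-3.141, -0.0, 1.342]
wrist_force: [0.6, 0.5, -0.5]
width: 0.999
gripper_force: 0.0
```

```bash
python3 - <<'E'
from h import *
print(r.get_calibration("wrist"))
cv2.imwrite("pics/w2.png",r.get_image("wrist")[:,:,::-1]);s=r.read_state();print(s['tcp_pos'],s['tcp_rot'],s['joint_positions'],s['time_s'])
E
```

```text
{'vfov': 65.70646984690485, 'cx': 319.25571345858083, 'cy': 238.07119296340667, 'eye': array([ 465.09948029, -203.66132643,  434.79665183]), 'orientation': array([ 2.91232157e+00,  3.39765940e-04, -2.28280776e-01])}
[ 450.54831406 -270.59515841  254.78955585] [3.14139592e+00 1.65138803e-03 1.33770887e+00] [-7.56047671e-01 -8.96759213e-02  1.82195054e+00 -1.35019240e-03
  1.40832295e+00 -5.22742636e-01] 2.25
```

View pics/w2.png

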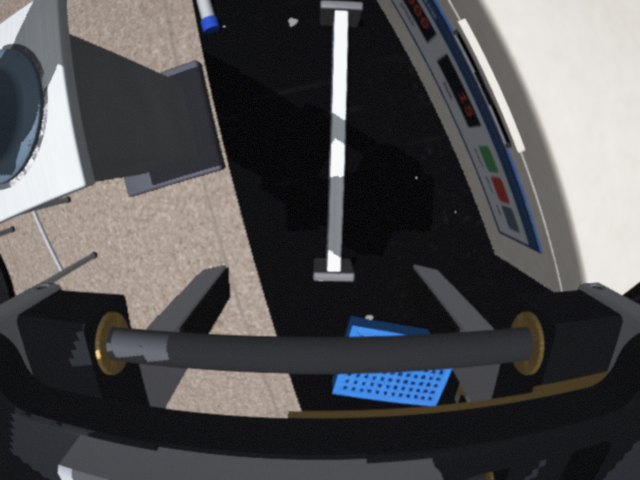

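The wrist picture shows the beam's top face from (341,11) to (334,259), and the lower front edge of the centrifuge through about (385,8), (440,130) and (497,252).

```bash
python3 - <<'E'
from h import *
c=r.get_calibration("wrist")
a,b=onz("wrist",341,11,52,c),onz("wrist",334,259,52,c)
d=(a-b)/np.linalg.norm(a-b); m=(a+b)/2; print(a,b,np.linalg.norm(a-b),m,np.degrees(np.arctan2(d[0],d[1])))
n=np.array([d[1],-d[0]])
for p in[(385,8),(440,130),(497,252)]:
  q=onz("wrist",*p,0,c);print(q,(q-m)[:2]@n)
# top edge of the face at z=198
for p in[(460,20),(555,250)]:
  q=onz("wrist",*p,198,c);print('top',q,(q-m)[:2]@n)
E
```

```text
[523.5 -62.6  52. ] [ 455.6 -320.    52. ] 266.20512767413027 [ 489.55 -191.3    52.  ] 14.77752335265406
[584.4 -48.6   0. ] 55.31471211187705
[ 613.8 -209.8    0. ] 124.85897732476342
[ 665.9 -378.     0. ] 218.13787175085716
top [ 580.4 -135.3  198. ] 73.56128024690562
top [ 626.8 -311.2  198. ] 163.29272234459785
```

View pics/w1.png

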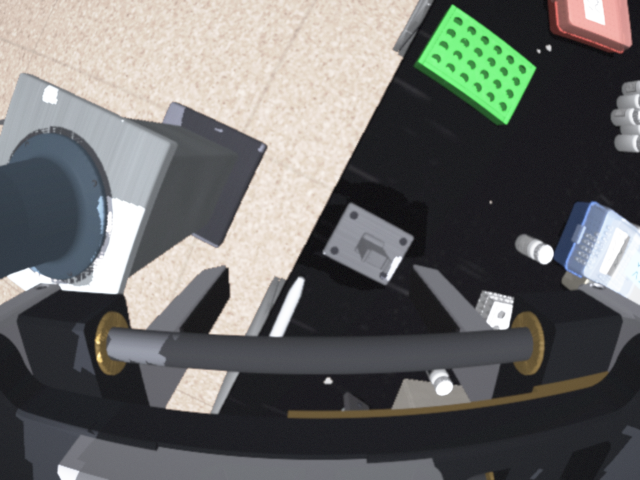

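w1 shows the stand at about (370,243), the green rack at (477,65) and a vial at (533,248). w2 puts the beam centre near (488,-193) at yaw -14°. The centrifuge stays about 110 mm clear at the middle but comes closer at the +y end. I'll lower onto the middle of the beam.

Emit:
play_rows --claw 50 --newtons 40 --targets '[{"tx": 9.5,"ty": 18,"tz": -5,"wx": 0,"wy": 0,"wz": -0.01},{"tx": 9.5,"ty": 18,"tz": -20,"wx": 0,"wy": 0,"wz": 0},{"tx": 9.5,"ty": 18,"tz": -30,"wx": 0,"wy": 0,"wz": 0},{"tx": 9.5,"ty": 18,"tz": -30,"wx": 0,"wy": 0,"wz": 0},{"tx": 0,"ty": 0,"tz": -30,"wx": 0,"wy": 0,"wz": 0},{"tx": 0,"ty": 0,"tz": -30,"wx": 0,"wy": 0,"wz": 0},{"tx": 0,"ty": 0,"tz": -25,"wx": 0,"wy": 0,"wz": 0},{"tx": 0,"ty": 0,"tz": -10,"wx": 0,"wy": 0,"wz": 0},{"tx": 0,"ty": 0,"tz": 0,"wx": 0,"wy": 0,"wz": 0},{"tx": 0,"ty": 0,"tz": 0,"wx": 0,"wy": 0,"wz": 0}]'

```text
time_s: 3.25
tcp_pos: [488.7, -193.4, 76.5]
tcp_rot: [3.14, 0.001, 1.337]
wrist_force: [-0.1, 0.3, 0.5]
width: 0.532
gripper_force: 0.0
```

```bash
python3 - <<'E'
from h import *
c=r.get_calibration("wrist")
cv2.imwrite("pics/w3.png",r.get_image("wrist")[:,:,::-1]);s=r.read_state();print(s['tcp_pos'],s['tcp_rot'],s['torque'],s['time_s']);print(c)
E
```

```text
[ 488.98776389 -193.61601909   77.00797583] [3.13913729e+00 9.43247877e-04 1.33689680e+00] [-0.07591322  0.08275911 -0.04946704] 3.3
{'vfov': 65.70646984690485, 'cx': 319.25571345858083, 'cy': 238.07119296340667, 'eye': array([ 503.91850143, -129.25382685,  256.31392838]), 'orientation': array([ 2.91173811e+00, -1.72269657e-03, -2.33081126e-01])}
```

View pics/w3.png

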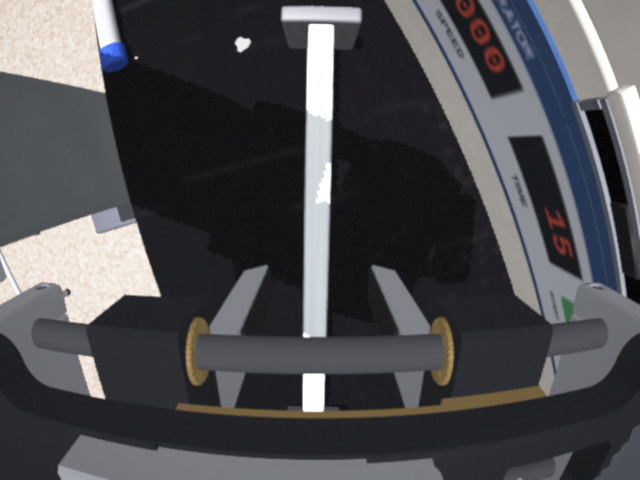

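The beam sits midway between the fingers, with the section's +y end at (320,26) and its axis running to (314,400). I'll work out where the end is and what yaw to use.

```bash
python3 - <<'E'
from h import *
c=r.get_calibration("wrist")
a,b=onz("wrist",320,26,52,c),onz("wrist",315,330,52,c);d=a-b
print(a,b,np.degrees(np.arctan2(d[0],d[1])))
u=d/np.linalg.norm(d);t=r.read_state()['tcp_pos'];print('plate top outer',onz("wrist",321,9,58,c),'tcp-centre along',(t-(a-140*u))[:2]@u[:2],'across',(t-a)[:2]@[u[1],-u[0]])
for p in[(400,10),(470,130),(510,240)]:
  q=onz("wrist",*p,0,c);print(q,(q-t)[:2]@u[:2],(q-t)[:2]@[u[1],-u[0]])
E
```

```text
[521.8 -59.1  52. ] [ 477.6 -232.    52. ] 14.339928501342214
plate top outer [524.2 -51.1  58. ] tcp-centre along 1.5483014458979591 across 1.5262360506257409
[585.2 -39.3   0. ] 173.3373442849444 54.994483353343036
[ 615.3 -135.3    0. ] 87.78337584676285 107.93339611587177
[ 635.5 -224.2    0. ] 6.656220294493416 149.52227241708817
```

Emit:
play_rows --targets '[{"tx": 0,"ty": 0,"tz": -15,"wx": 0,"wy": 0,"wz": 0},{"tx": 0,"ty": 0,"tz": -20,"wx": 0,"wy": 0,"wz": 0},{"tx": 0,"ty": 0,"tz": -15,"wx": 0,"wy": 0,"wz": 0},{"tx": 0,"ty": 0,"tz": -3,"wx": 0,"wy": 0,"wz": 0},{"tx": 0,"ty": 0,"tz": 0,"wx": 0,"wy": 0,"wz": 0},{"tx": 0,"ty": 0,"tz": 0,"wx": 0,"wy": 0,"wz": 0},{"tx": 0,"ty": 0,"tz": 0,"wx": 0,"wy": 0,"wz": 0},{"tx": 0,"ty": 0,"tz": 0,"wx": 0,"wy": 0,"wz": 0},{"tx": 0,"ty": 0,"tz": 0,"wx": 0,"wy": 0,"wz": 0},{"tx": 0,"ty": 0,"tz": 0,"wx": 0,"wy": 0,"wz": 0}]'

```text
time_s: 4.3
tcp_pos: [488.1, -193.1, 22.7]
tcp_rot: [3.141, 0.0, 1.337]
wrist_force: [-0.2, 0.2, 0.6]
width: 0.535
gripper_force: 0.0
```

Emit:
play_rows --claw 0 --newtons 50 --targets '[{"tx": 0,"ty": 0,"tz": 0,"wx": 0,"wy": 0,"wz": 0},{"tx": 0,"ty": 0,"tz": 0,"wx": 0,"wy": 0,"wz": 0},{"tx": 0,"ty": 0,"tz": 0,"wx": 0,"wy": 0,"wz": 0},{"tx": 0,"ty": 0,"tz": 0,"wx": 0,"wy": 0,"wz": 0},{"tx": 0,"ty": 0,"tz": 0,"wx": 0,"wy": 0,"wz": 0},{"tx": 0,"ty": 0,"tz": 0,"wx": 0,"wy": 0,"wz": 0},{"tx": 0,"ty": 0,"tz": 0,"wx": 0,"wy": 0,"wz": 0},{"tx": 0,"ty": 0,"tz": 0,"wx": 0,"wy": 0,"wz": 0},{"tx": 0,"ty": 0,"tz": 0,"wx": 0,"wy": 0,"wz": 0},{"tx": 0,"ty": 0,"tz": 0,"wx": 0,"wy": 0,"wz": 0}]'

```text
time_s: 5.3
tcp_pos: [487.7, -192.9, 22.4]
tcp_rot: [-3.141, -0.0, 1.337]
wrist_force: [-2.8, 0.8, 2.5]
width: 0.148
gripper_force: 49.9
```

```bash
cat >>h.py <<'E'
def st():
    F=[];T=[]
    for i in range(4):
        s=r.read_state();F.append(s['wrist_force']);T.append(s['torque']);r.get_image("side")
    for k in('time_s','tcp_pos','tcp_rot','width','gripper_force'):print(k,np.round(s[k],4))
    print('F',np.mean(F,0).round(2),np.std(F,0).round(2),'T',np.mean(T,0).round(3),np.std(T,0).round(3))
E
python3 -c "
from h import *
st()"
```

```text
time_s 5.45
tcp_pos [ 487.7128 -192.8511   22.3943]
tcp_rot [-3.1408e+00 -1.0000e-04  1.3369e+00]
width 0.1474
gripper_force 49.9244
F [-3.5   0.73  2.57] [0.42 0.1  0.1 ] T [ 0.046  0.745 -0.189] [0.011 0.052 0.029]
```

Emit:
play_rows --targets '[{"tx": 0,"ty": 0,"tz": 1,"wx": 0,"wy": 0,"wz": 0},{"tx": 0,"ty": 0,"tz": 1,"wx": 0,"wy": 0,"wz": 0},{"tx": 0,"ty": 0,"tz": 1,"wx": 0,"wy": 0,"wz": 0},{"tx": 0,"ty": 0,"tz": 1,"wx": 0,"wy": 0,"wz": 0},{"tx": 0,"ty": 0,"tz": 1,"wx": 0,"wy": 0,"wz": 0},{"tx": 0,"ty": 0,"tz": 1,"wx": 0,"wy": 0,"wz": 0},{"tx": 0,"ty": 0,"tz": 0,"wx": 0,"wy": 0,"wz": 0},{"tx": 0,"ty": 0,"tz": 0,"wx": 0,"wy": 0,"wz": 0},{"tx": 0,"ty": 0,"tz": 0,"wx": 0,"wy": 0,"wz": 0},{"tx": 0,"ty": 0,"tz": 0,"wx": 0,"wy": 0,"wz": 0}]'

```text
time_s: 6.5
tcp_pos: [488.0, -193.0, 28.4]
tcp_rot: [-3.142, -0.0, 1.337]
wrist_force: [0.4, 0.7, -7.3]
width: 0.148
gripper_force: 49.9
```

```bash
python3 -c "
from h import *
st()"
```

```text
time_s 6.65
tcp_pos [ 487.9796 -192.9786   28.4211]
tcp_rot [-3.1415 -0.      1.3369]
width 0.1458
gripper_force 49.9468
F [ 0.08  0.31 -6.9 ] [0.54 0.3  0.62] T [-0.417  0.189 -0.01 ] [0.007 0.016 0.016]
```

The beam is fully lifted. The moment and weight put the balance point roughly +60 mm toward +y. Before regripping nearer the centrifuge I'll triangulate its front from the two wrist views, using the display corner and the handle.

```bash
python3 - <<'E'
from h import *
b=dict(vfov=65.70646984690485,cx=319.2557,cy=238.0712)
A=dict(b,eye=np.array([465.1,-203.66,434.8]),orientation=np.array([2.91232,.00034,-.22828]))
B=dict(b,eye=np.array([503.92,-129.25,256.31]),orientation=np.array([2.91174,-.0017,-.23308]))
t=np.array([488,-193]);u=np.array([.247,.969]);n=np.array([.969,-.247])
for p,q in[((440,57),(511,138)),((460,20),(583,100)),((473,125),(578,280))]:
    (e,d),(g,k)=ray("wrist",*p,A),ray("wrist",*q,B); s=np.linalg.lstsq(np.c_[d,-k],g-e,rcond=None)[0]
    P,Q=e+s[0]*d,g+s[1]*k; m=(P+Q)/2; print(m.round(),np.linalg.norm(P-Q).round(1),'along',(m[:2]-t)@u,'gap',(m[:2]-t)@n)
E
```

```text
[ 593. -138.  101.] 4.2 along 78.83063163586273 gap 88.40316664453474
[ 595. -124.  158.] 10.1 along 93.5424001880259 gap 86.60060809767333
[ 603. -205.  127.] 3.8 along 16.97375165088971 gap 114.57737319696474
```

Emit:
play_rows --targets '[{"tx": 0,"ty": 0,"tz": -1,"wx": 0,"wy": 0,"wz": 0},{"tx": 0,"ty": 0,"tz": -1,"wx": 0,"wy": 0,"wz": 0},{"tx": 0,"ty": 0,"tz": -1,"wx": 0,"wy": 0,"wz": 0},{"tx": 0,"ty": 0,"tz": -1,"wx": 0,"wy": 0,"wz": 0},{"tx": 0,"ty": 0,"tz": -1,"wx": 0,"wy": 0,"wz": 0},{"tx": 0,"ty": 0,"tz": -1,"wx": 0,"wy": 0,"wz": 0},{"tx": 0,"ty": 0,"tz": 0,"wx": 0,"wy": 0,"wz": 0},{"tx": 0,"ty": 0,"tz": 0,"wx": 0,"wy": 0,"wz": 0},{"tx": 0,"ty": 0,"tz": 0,"wx": 0,"wy": 0,"wz": 0},{"tx": 0,"ty": 0,"tz": 0,"wx": 0,"wy": 0,"wz": 0}]'

```text
time_s: 7.7
tcp_pos: [488.1, -193.0, 22.6]
tcp_rot: [3.141, -0.0, 1.337]
wrist_force: [-1.3, 0.4, -4.0]
width: 0.143
gripper_force: 50.0
```

```bash
python3 -c "
from h import *
st()"
```

```text
time_s 7.85
tcp_pos [ 488.0813 -193.0398   22.5492]
tcp_rot [3.1414 0.     1.3367]
width 0.1437
gripper_force 49.9535
F [-0.31  0.33 -4.37] [0.78 0.29 0.39] T [-0.157  0.178  0.015] [0.014 0.02  0.034]
```

At +60 mm the centrifuge gap is about 95 mm against a body half-length of 88 mm, which is too tight. I'll carry the beam 45 mm toward the robot, set it down and regrip at +60 mm.

Emit:
play_rows --targets '[{"tx": 0,"ty": 0,"tz": 3,"wx": 0,"wy": 0,"wz": 0},{"tx": -3,"ty": 1,"tz": 3,"wx": 0,"wy": 0,"wz": 0},{"tx": -8,"ty": 2,"tz": 0,"wx": 0,"wy": 0,"wz": 0},{"tx": -11,"ty": 3,"tz": 0,"wx": 0,"wy": 0,"wz": 0},{"tx": -11,"ty": 3,"tz": 0,"wx": 0,"wy": 0,"wz": 0},{"tx": -8,"ty": 2,"tz": 0,"wx": 0,"wy": 0,"wz": 0},{"tx": -3,"ty": 0,"tz": -1,"wx": 0,"wy": 0,"wz": 0},{"tx": 0,"ty": 0,"tz": -2,"wx": 0,"wy": 0,"wz": 0},{"tx": 0,"ty": 0,"tz": -2,"wx": 0,"wy": 0,"wz": 0},{"tx": 0,"ty": 0,"tz": -1,"wx": 0,"wy": 0,"wz": 0}]'

```text
time_s: 8.9
tcp_pos: [444.4, -182.2, 22.4]
tcp_rot: [3.141, 0.0, 1.337]
wrist_force: [-0.2, -0.1, -4.4]
width: 0.149
gripper_force: 50.0
```

Emit:
play_rows --claw 40 --targets '[{"tx": 0,"ty": 0,"tz": 0,"wx": 0,"wy": 0,"wz": 0},{"tx": 0,"ty": 0,"tz": 0,"wx": 0,"wy": 0,"wz": 0},{"tx": 0,"ty": 0,"tz": 0,"wx": 0,"wy": 0,"wz": 0},{"tx": 0,"ty": 0,"tz": 0,"wx": 0,"wy": 0,"wz": 0},{"tx": 0,"ty": 0,"tz": 0,"wx": 0,"wy": 0,"wz": 0},{"tx": 3,"ty": 10,"tz": 0,"wx": 0,"wy": 0,"wz": 0},{"tx": 4,"ty": 15,"tz": 0,"wx": 0,"wy": 0,"wz": 0},{"tx": 4,"ty": 18,"tz": 0,"wx": 0,"wy": 0,"wz": 0},{"tx": 4,"ty": 15,"tz": 0,"wx": 0,"wy": 0,"wz": 0},{"tx": 0,"ty": 0,"tz": 0,"wx": 0,"wy": 0,"wz": 0}]'

```text
time_s: 9.9
tcp_pos: [459.0, -122.2, 22.3]
tcp_rot: [-3.141, -0.0, 1.339]
wrist_force: [-0.2, 0.0, -0.4]
width: 0.429
gripper_force: 0.0
```

```bash
python3 - <<'E'
from h import *
st()
c=r.get_calibration("wrist");print(c['eye'],c['orientation'])
cv2.imwrite("pics/w4.png",r.get_image("wrist")[:,:,::-1])
E
```

```text
time_s 10.05
tcp_pos [ 459.0324 -124.0972   22.4894]
tcp_rot [3.1415e+00 1.0000e-04 1.3370e+00]
width 0.4271
gripper_force 0.0
F [-0.22  0.25 -0.1 ] [0.08 0.24 0.24] T [-0.071  0.085  0.001] [0.034 0.028 0.033]
[474.52065739 -60.3659691  202.33289989] [ 2.91212173e+00 -4.12164618e-04 -2.33511679e-01]
```

View pics/w4.png

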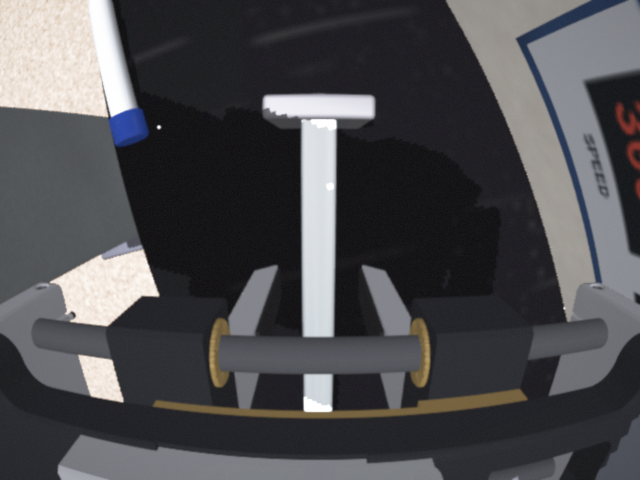

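The beam sits upright and midway between the fingers: section end at (319,121), plate at (319,105). The tube cap at (128,128) is clear. Next I'll grip and lift here.

Emit:
play_rows --claw 0 --newtons 40 --targets '[{"tx": 0,"ty": 0,"tz": 0,"wx": 0,"wy": 0,"wz": 0},{"tx": 0,"ty": 0,"tz": 0,"wx": 0,"wy": 0,"wz": 0},{"tx": 0,"ty": 0,"tz": 0,"wx": 0,"wy": 0,"wz": 0},{"tx": 0,"ty": 0,"tz": 0,"wx": 0,"wy": 0,"wz": 0},{"tx": 0,"ty": 0,"tz": 0,"wx": 0,"wy": 0,"wz": 0},{"tx": 0,"ty": 0,"tz": 0,"wx": 0,"wy": 0,"wz": 0},{"tx": 0,"ty": 0,"tz": 0,"wx": 0,"wy": 0,"wz": 0},{"tx": 0,"ty": 0,"tz": 0,"wx": 0,"wy": 0,"wz": 0},{"tx": 0,"ty": 0,"tz": 0,"wx": 0,"wy": 0,"wz": 0},{"tx": 0,"ty": 0,"tz": 0,"wx": 0,"wy": 0,"wz": 0}]'

```text
time_s: 11.15
tcp_pos: [458.8, -124.1, 22.4]
tcp_rot: [-3.141, 0.0, 1.337]
wrist_force: [-3.1, -2.3, 1.2]
width: 0.148
gripper_force: 40.0
```

Emit:
play_rows --targets '[{"tx": 0,"ty": 0,"tz": 2,"wx": 0,"wy": 0,"wz": 0},{"tx": 0,"ty": 0,"tz": 2,"wx": 0,"wy": 0,"wz": 0},{"tx": 0,"ty": 0,"tz": 2,"wx": 0,"wy": 0,"wz": 0},{"tx": 0,"ty": 0,"tz": 2,"wx": 0,"wy": 0,"wz": 0},{"tx": 0,"ty": 0,"tz": 0,"wx": 0,"wy": 0,"wz": 0},{"tx": 0,"ty": 0,"tz": 0,"wx": 0,"wy": 0,"wz": 0},{"tx": 0,"ty": 0,"tz": 0,"wx": 0,"wy": 0,"wz": 0},{"tx": 0,"ty": 0,"tz": 0,"wx": 0,"wy": 0,"wz": 0},{"tx": 0,"ty": 0,"tz": 0,"wx": 0,"wy": 0,"wz": 0},{"tx": 0,"ty": 0,"tz": 0,"wx": 0,"wy": 0,"wz": 0}]'

```text
time_s: 12.15
tcp_pos: [459.0, -124.0, 30.4]
tcp_rot: [-3.141, -0.0, 1.337]
wrist_force: [-0.2, -0.7, -6.8]
width: 0.15
gripper_force: 40.0
```

```bash
python3 -c "
from h import *
st()"
```

```text
time_s 12.3
tcp_pos [ 458.986  -123.9869   30.4377]
tcp_rot [-3.1415 -0.      1.3368]
width 0.1435
gripper_force 39.9961
F [ 0.26 -0.29 -6.94] [0.29 0.29 0.26] T [-0.029  0.073 -0.014] [0.02  0.023 0.029]
```

```bash
sed -i 's/def st():/def st(N=4):/;s/range(4)/range(N)/' h.py; python3 -c "
from h import *
st(14)"
```

```text
time_s 13.0
tcp_pos [ 459.0205 -123.9991   30.4686]
tcp_rot [ 3.1416 -0.      1.3368]
width 0.1464
gripper_force 39.996
F [-0.11 -0.29 -6.7 ] [0.38 0.44 0.44] T [-0.022  0.063 -0.006] [0.029 0.032 0.027]
```

Emit:
play_rows --targets '[{"tx": 0,"ty": 0,"tz": -2,"wx": 0,"wy": 0,"wz": 0},{"tx": 0,"ty": 0,"tz": -2,"wx": 0,"wy": 0,"wz": 0},{"tx": 0,"ty": 0,"tz": -2,"wx": 0,"wy": 0,"wz": 0},{"tx": 0,"ty": 0,"tz": -1,"wx": 0,"wy": 0,"wz": 0},{"tx": 0,"ty": 0,"tz": -1,"wx": 0,"wy": 0,"wz": 0},{"tx": 0,"ty": 0,"tz": 0,"wx": 0,"wy": 0,"wz": 0},{"tx": 0,"ty": 0,"tz": 0,"wx": 0,"wy": 0,"wz": 0},{"tx": 0,"ty": 0,"tz": 0,"wx": 0,"wy": 0,"wz": 0},{"tx": 0,"ty": 0,"tz": 0,"wx": 0,"wy": 0,"wz": 0},{"tx": 0,"ty": 0,"tz": 0,"wx": 0,"wy": 0,"wz": 0}]'

```text
time_s: 14.05
tcp_pos: [459.0, -124.0, 22.5]
tcp_rot: [3.141, 0.0, 1.337]
wrist_force: [-0.5, 0.5, -7.3]
width: 0.146
gripper_force: 40.0
```

Emit:
play_rows --claw 30 --targets '[{"tx": 0,"ty": 0,"tz": 0,"wx": 0,"wy": 0,"wz": 0},{"tx": 0,"ty": 0,"tz": 0,"wx": 0,"wy": 0,"wz": 0},{"tx": 0,"ty": 0,"tz": 0,"wx": 0,"wy": 0,"wz": 0},{"tx": 0,"ty": 0,"tz": 0,"wx": 0,"wy": 0,"wz": 0},{"tx": -1,"ty": -4,"tz": 0,"wx": 0,"wy": 0,"wz": 0},{"tx": -1,"ty": -3,"tz": 0,"wx": 0,"wy": 0,"wz": 0},{"tx": 0,"ty": 0,"tz": 0,"wx": 0,"wy": 0,"wz": 0},{"tx": 0,"ty": 0,"tz": 0,"wx": 0,"wy": 0,"wz": 0},{"tx": 0,"ty": 0,"tz": 0,"wx": 0,"wy": 0,"wz": 0},{"tx": 0,"ty": 0,"tz": 0,"wx": 0,"wy": 0,"wz": 0}]'

```text
time_s: 15.05
tcp_pos: [457.0, -130.9, 22.4]
tcp_rot: [-3.142, -0.0, 1.337]
wrist_force: [-0.2, -0.4, -0.5]
width: 0.319
gripper_force: 0.0
```

```bash
python3 -c "
from h import *
st(14)"
```

```text
time_s 15.7
tcp_pos [ 456.9798 -130.9776   22.4428]
tcp_rot [-3.1415 -0.      1.3368]
width 0.319
gripper_force 0.0
F [ 0.1   0.13 -0.08] [0.45 0.42 0.56] T [-0.063  0.078 -0.007] [0.024 0.028 0.021]
```

Emit:
play_rows --claw 0 --targets '[{"tx": 0,"ty": 0,"tz": 0,"wx": 0,"wy": 0,"wz": 0},{"tx": 0,"ty": 0,"tz": 0,"wx": 0,"wy": 0,"wz": 0},{"tx": 0,"ty": 0,"tz": 0,"wx": 0,"wy": 0,"wz": 0},{"tx": 0,"ty": 0,"tz": 0,"wx": 0,"wy": 0,"wz": 0},{"tx": 0,"ty": 0,"tz": 0,"wx": 0,"wy": 0,"wz": 0},{"tx": 0,"ty": 0,"tz": 0,"wx": 0,"wy": 0,"wz": 0},{"tx": 0,"ty": 0,"tz": 0,"wx": 0,"wy": 0,"wz": 0},{"tx": 0,"ty": 0,"tz": 0,"wx": 0,"wy": 0,"wz": 0},{"tx": 0,"ty": 0,"tz": 2,"wx": 0,"wy": 0,"wz": 0},{"tx": 0,"ty": 0,"tz": 2,"wx": 0,"wy": 0,"wz": 0}]'

```text
time_s: 16.75
tcp_pos: [455.5, -130.2, 25.4]
tcp_rot: [-3.138, -0.001, 1.337]
wrist_force: [-0.5, -0.3, -7.1]
width: 0.149
gripper_force: 40.0
```

Emit:
play_rows --targets '[{"tx": 0,"ty": 0,"tz": 2,"wx": 0,"wy": 0,"wz": 0},{"tx": 0,"ty": 0,"tz": 2,"wx": 0,"wy": 0,"wz": 0},{"tx": 0,"ty": 0,"tz": 2,"wx": 0,"wy": 0,"wz": 0},{"tx": 0,"ty": 0,"tz": 2,"wx": 0,"wy": 0,"wz": 0},{"tx": 0,"ty": 0,"tz": 2,"wx": 0,"wy": 0,"wz": 0},{"tx": 0,"ty": 0,"tz": 0,"wx": 0,"wy": 0,"wz": 0},{"tx": 0,"ty": 0,"tz": 0,"wx": 0,"wy": 0,"wz": 0},{"tx": 0,"ty": 0,"tz": 0,"wx": 0,"wy": 0,"wz": 0},{"tx": 0,"ty": 0,"tz": 0,"wx": 0,"wy": 0,"wz": 0},{"tx": 0,"ty": 0,"tz": 0,"wx": 0,"wy": 0,"wz": 0}]'

```text
time_s: 17.75
tcp_pos: [456.9, -131.0, 36.4]
tcp_rot: [-3.141, -0.0, 1.337]
wrist_force: [-0.0, 0.2, -7.0]
width: 0.15
gripper_force: 40.0
```

```bash
python3 -c "
from h import *
st(14)"
```

```text
time_s 18.4
tcp_pos [ 456.9998 -130.9785   36.4488]
tcp_rot [-3.1416  0.      1.3368]
width 0.1405
gripper_force 39.998
F [-0.03  0.22 -6.8 ] [0.31 0.58 0.33] T [-0.074  0.086 -0.019] [0.021 0.033 0.028]
```

The balance point is confirmed: the residual moment puts it about 1.3 mm to +y of the grip. I'll raise the beam and go beside the stand for a close look.

Emit:
play_rows --targets '[{"tx": 0,"ty": 0,"tz": 5,"wx": 0,"wy": 0,"wz": 0},{"tx": 0,"ty": 0,"tz": 10,"wx": 0,"wy": 0,"wz": 0},{"tx": 0,"ty": 0,"tz": 15,"wx": 0,"wy": 0,"wz": 0},{"tx": 0,"ty": 3,"tz": 20,"wx": 0,"wy": 0,"wz": 0.02},{"tx": 0,"ty": 8,"tz": 20,"wx": 0,"wy": 0,"wz": 0.02},{"tx": 1,"ty": 14,"tz": 18,"wx": 0,"wy": 0,"wz": 0.02},{"tx": 3,"ty": 20,"tz": 14,"wx": 0,"wy": 0,"wz": 0.02},{"tx": 4,"ty": 24,"tz": 8,"wx": 0,"wy": 0,"wz": 0.02},{"tx": 4,"ty": 25,"tz": 4,"wx": 0,"wy": 0,"wz": 0.02},{"tx": 3,"ty": 25,"tz": 0,"wx": 0,"wy": 0,"wz": 0}]'

```text
time_s: 19.45
tcp_pos: [472.9, -11.2, 152.4]
tcp_rot: [3.138, 0.0, 1.457]
wrist_force: [0.5, -1.0, -7.7]
width: 0.144
gripper_force: 40.0
```

Emit:
play_rows --targets '[{"tx": 2,"ty": 22,"tz": 0,"wx": 0,"wy": 0,"wz": 0},{"tx": 1,"ty": 18,"tz": 0,"wx": 0,"wy": 0,"wz": 0},{"tx": 0,"ty": 12,"tz": 0,"wx": 0,"wy": 0,"wz": 0},{"tx": 0,"ty": 7,"tz": 0,"wx": 0,"wy": 0,"wz": 0},{"tx": 0,"ty": 3,"tz": 0,"wx": 0,"wy": 0,"wz": 0},{"tx": 0,"ty": 0,"tz": 0,"wx": 0,"wy": 0,"wz": 0},{"tx": 0,"ty": 0,"tz": 0,"wx": 0,"wy": 0,"wz": 0},{"tx": 0,"ty": 0,"tz": 0,"wx": 0,"wy": 0,"wz": 0},{"tx": 0,"ty": 0,"tz": 0,"wx": 0,"wy": 0,"wz": 0},{"tx": 0,"ty": 0,"tz": 0,"wx": 0,"wy": 0,"wz": 0}]'

```text
time_s: 20.45
tcp_pos: [475.0, 49.7, 150.4]
tcp_rot: [-3.142, 0.0, 1.456]
wrist_force: [-1.0, 0.2, -6.8]
width: 0.149
gripper_force: 40.0
```

```bash
python3 - <<'E'
from h import *
s=r.read_state()
c=r.get_calibration("wrist");i=r.get_image("wrist")[:,:,::-1];cv2.imwrite("pics/w5.png",i)
j=r.get_image("scene")[:,:,::-1];k=r.get_image("side")[:,:,::-1]
np.save("w5.npy",[*c['eye'],*c['orientation']])
print(s['tcp_pos'],s['tcp_rot'],s['wrist_force'],s['torque'],s['time_s'],c['eye'],c['orientation'])
cv2.imwrite("pics/s5.png",j);cv2.imwrite("pics/d5.png",k)
z=lambda a,f:cv2.resize(a,None,fx=f,fy=f,interpolation=cv2.INTER_CUBIC)
m=np.zeros((600,800,3),np.uint8)
m[:360,:480]=i[:360,:480][:, :480] if 0 else z(i[:240,100:420],1.5)
m[:400,480:800]=z(j[215:295,240:320][:80,:64],5)
m[400:600,480:780]=z(k[225:285,310:400][:60,:],10/3)
m[360:585,:300]=z(j[215:335,260:420],1.875)
cv2.imwrite("pics/m5.png",m)
E
```

```text
[475.02592465  49.74230098 150.44382548] [-3.14153960e+00  8.12717639e-06  1.45629604e+00] [-1.04384442  0.17335318 -6.81778055] [-0.08914323  0.06010105  0.00459989] 20.45 [482.83460219 115.05516228 330.24730795] [ 2.91221046e+00 -1.10927575e-04 -1.13684165e-01]
```

View pics/m5.png

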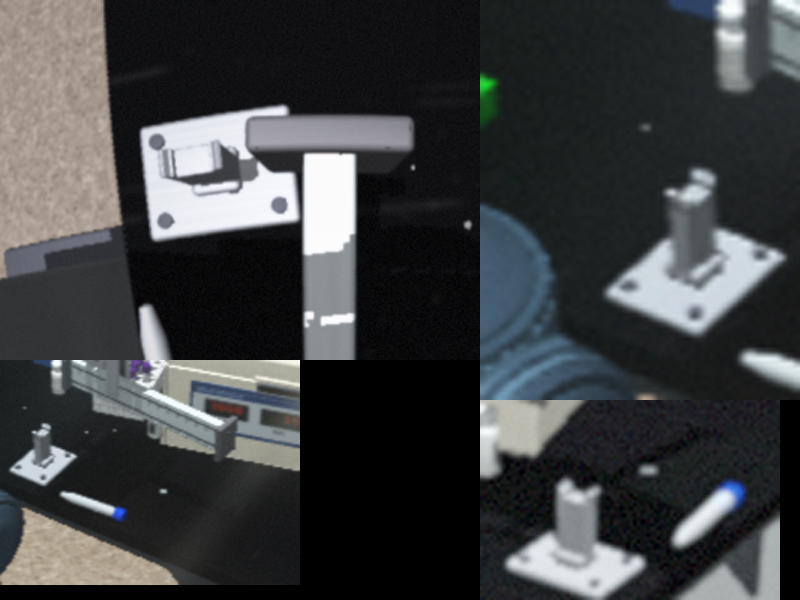

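The close view shows the foot-plate corners at mosaic (141,129), (287,106), (152,241) and (298,219), and the cheek tops near (165,165) and (215,159). From these I'll compute the stand's centre and yaw.

```bash
python3 - <<'E'
from h import *
v=np.load("w5.npy");c=dict(r.get_calibration("wrist"),eye=v[:3],orientation=v[3:])
W=lambda u,v,z:onz("wrist",100+u/1.5-.17,v/1.5-.17,z,c)
C=[W(*p,8) for p in[(141,129),(287,106),(298,219),(152,241)]];print(C)
m=np.mean(C,0);print('centre',m)
for a,b in((0,1),(3,2)): d=C[b]-C[a];print('x-edge',np.linalg.norm(d),np.degrees(np.arctan2(d[1],d[0])))
for a,b in((3,0),(2,1)): d=C[b]-C[a];print('y-edge',np.linalg.norm(d),np.degrees(np.arctan2(-d[0],d[1])))
sc=[W(*p,8) for p in[(156,142),(280,205),(166,220)]];print('screws',sc,(sc[0]+sc[1])/2)
for p in[(165,165),(215,159),(160,151),(167,179),(217,142),(210,172)]: print('cheek',p,W(*p,75))
S=lambda u,v,z:onz("scene",240+(u-480)/5-.4,215+v/5-.4,z)
print('scene cheeks',S(673,190,75),S(702,178,75),'foot',[S(*p,8) for p in[(605,291),(698,333),(785,259)]])
print('beam in hand:',W(330,153,180),W(330,340,180))
# full-res crop of the wrist view at the saddle
E
```

```text
[array([379.2, 191.3,   8. ]), array([467.1, 190.2,   8. ]), array([465.8, 123.2,   8. ]), array([377.9, 122.7,   8. ])]
centre [422.5  156.85   8.  ]
x-edge 87.90688255193677 -0.7169746044331737
x-edge 87.90142205903159 0.32591104414348004
y-edge 68.61231667856727 -1.0856501314559865
y-edge 67.0126107534992 -1.1115696756942175
screws [array([387.7, 181.4,   8. ]), array([456.5, 132.5,   8. ]), array([388.3, 133.7,   8. ])] [422.1  156.95   8.  ]
cheek (165, 165) [410.7 155.8  75. ]
cheek (215, 159) [434.7 154.5  75. ]
cheek (160, 151) [409.  162.9  75. ]
cheek (167, 179) [410.9 149.   75. ]
cheek (217, 142) [436.5 162.3  75. ]
cheek (210, 172) [431.7 148.8  75. ]
scene cheeks [408.7 159.4  75. ] [427.7 151.8  75. ] foot [array([376.5, 189.3,   8. ]), array([373.7, 119.5,   8. ]), array([460.4, 115.7,   8. ])]
beam in hand: [485.4 135.6 180. ] [479.7  85.  180. ]
```

The seat is at about (422,157) with yaw about -0.8°, and the check against the beam in hand agrees to under 1 mm. I'll go above the seat.

Emit:
play_rows --targets '[{"tx": -2,"ty": 3,"tz": 0,"wx": 0,"wy": 0,"wz": 0.01},{"tx": -5,"ty": 8,"tz": 0,"wx": 0,"wy": 0,"wz": 0.01},{"tx": -7,"ty": 13,"tz": 0,"wx": 0,"wy": 0,"wz": 0.02},{"tx": -8,"ty": 18,"tz": 0,"wx": 0,"wy": 0,"wz": 0.02},{"tx": -9,"ty": 20,"tz": 0,"wx": 0,"wy": 0,"wz": 0.02},{"tx": -9,"ty": 18,"tz": -2,"wx": 0,"wy": 0,"wz": 0.01},{"tx": -7,"ty": 14,"tz": -4,"wx": 0,"wy": 0,"wz": 0.01},{"tx": -4,"ty": 8,"tz": -6,"wx": 0,"wy": 0,"wz": 0},{"tx": -2,"ty": 4,"tz": -8,"wx": 0,"wy": 0,"wz": 0},{"tx": 0,"ty": 0,"tz": -8,"wx": 0,"wy": 0,"wz": 0}]'

```text
time_s: 21.6
tcp_pos: [421.6, 156.4, 121.7]
tcp_rot: [-3.141, 0.0, 1.558]
wrist_force: [-0.9, -0.5, -6.9]
width: 0.148
gripper_force: 40.0
```

Emit:
play_rows --targets '[{"tx": 0,"ty": 0,"tz": -7,"wx": 0,"wy": 0,"wz": 0},{"tx": 0,"ty": 0,"tz": -5,"wx": 0,"wy": 0,"wz": 0},{"tx": 0,"ty": 0,"tz": -3,"wx": 0,"wy": 0,"wz": 0},{"tx": 0,"ty": 0,"tz": -2,"wx": 0,"wy": 0,"wz": 0},{"tx": 0,"ty": 0,"tz": 0,"wx": 0,"wy": 0,"wz": 0},{"tx": 0,"ty": 0,"tz": 0,"wx": 0,"wy": 0,"wz": 0},{"tx": 0,"ty": 0,"tz": 0,"wx": 0,"wy": 0,"wz": 0},{"tx": 0,"ty": 0,"tz": 0,"wx": 0,"wy": 0,"wz": 0},{"tx": 0,"ty": 0,"tz": 0,"wx": 0,"wy": 0,"wz": 0},{"tx": 0,"ty": 0,"tz": 0,"wx": 0,"wy": 0,"wz": 0}]'

```text
time_s: 22.6
tcp_pos: [422.0, 156.0, 105.5]
tcp_rot: [3.141, -0.0, 1.557]
wrist_force: [-0.2, 0.2, -6.6]
width: 0.144
gripper_force: 40.0
```

```bash
python3 - <<'E'
from h import *
st(8)
i=r.get_image("wrist")[:,:,::-1];j=r.get_image("scene")[:,:,::-1];k=r.get_image("side")[:,:,::-1]
z=lambda a,f:cv2.resize(a,None,fx=f,fy=f,interpolation=cv2.INTER_CUBIC)
m=np.zeros((600,800,3),np.uint8)
m[:300,:400]=z(i,400/640)[:300]
m[:300,400:]=z(j[190:290,230:363],3)[:300,:400].copy() if 0 else cv2.resize(j[190:290,230:363],(400,300),interpolation=cv2.INTER_CUBIC)
m[300:,:400]=cv2.resize(k[200:290,280:400],(400,300),interpolation=cv2.INTER_CUBIC)
m[300:,400:]=cv2.resize(i[200:440,180:500],(400,300))
cv2.imwrite("pics/m6.png",m)
E
```

```text
time_s 22.95
tcp_pos [421.9944 156.0083 105.4525]
tcp_rot [3.1416 0.     1.5568]
width 0.1441
gripper_force 39.998
F [ 0.09 -0.01 -6.52] [0.22 0.2  0.52] T [-0.082  0.046 -0.004] [0.027 0.026 0.028]
```

Emit:
play_rows --targets '[{"tx": 0,"ty": 0,"tz": -2,"wx": 0,"wy": 0,"wz": 0},{"tx": 0,"ty": 0,"tz": -2,"wx": 0,"wy": 0,"wz": 0},{"tx": 0,"ty": 0,"tz": -2,"wx": 0,"wy": 0,"wz": 0},{"tx": 0,"ty": 0,"tz": -2,"wx": 0,"wy": 0,"wz": 0},{"tx": 0,"ty": 0,"tz": -2,"wx": 0,"wy": 0,"wz": 0},{"tx": 0,"ty": 0,"tz": -1,"wx": 0,"wy": 0,"wz": 0},{"tx": 0,"ty": 0,"tz": -1,"wx": 0,"wy": 0,"wz": 0},{"tx": 0,"ty": 0,"tz": -1,"wx": 0,"wy": 0,"wz": 0},{"tx": 0,"ty": 0,"tz": -1,"wx": 0,"wy": 0,"wz": 0},{"tx": 0,"ty": 0,"tz": 0,"wx": 0,"wy": 0,"wz": 0}]'

```text
time_s: 24.15
tcp_pos: [421.9, 156.0, 91.3]
tcp_rot: [-3.141, -0.0, 1.557]
wrist_force: [0.0, 0.5, -6.1]
width: 0.144
gripper_force: 40.0
```

```bash
python3 -c "
from h import *
st(4)"
```

```text
time_s 24.3
tcp_pos [422.0691 156.0188  91.5238]
tcp_rot [ 3.1414 -0.      1.5568]
width 0.1445
gripper_force 39.998
F [-0.2   0.05 -6.2 ] [0.92 0.47 0.16] T [-0.067  0.041 -0.007] [0.038 0.033 0.043]
```

No contact so far. I'll continue in small steps.

Emit:
play_rows --targets '[{"tx": 0,"ty": 0,"tz": -0.6,"wx": 0,"wy": 0,"wz": 0},{"tx": 0,"ty": 0,"tz": -0.6,"wx": 0,"wy": 0,"wz": 0},{"tx": 0,"ty": 0,"tz": -0.6,"wx": 0,"wy": 0,"wz": 0},{"tx": 0,"ty": 0,"tz": -0.6,"wx": 0,"wy": 0,"wz": 0},{"tx": 0,"ty": 0,"tz": -0.6,"wx": 0,"wy": 0,"wz": 0},{"tx": 0,"ty": 0,"tz": -0.6,"wx": 0,"wy": 0,"wz": 0},{"tx": 0,"ty": 0,"tz": -0.6,"wx": 0,"wy": 0,"wz": 0},{"tx": 0,"ty": 0,"tz": -0.6,"wx": 0,"wy": 0,"wz": 0},{"tx": 0,"ty": 0,"tz": 0,"wx": 0,"wy": 0,"wz": 0},{"tx": 0,"ty": 0,"tz": 0,"wx": 0,"wy": 0,"wz": 0}]'

```text
time_s: 25.35
tcp_pos: [422.0, 156.0, 86.6]
tcp_rot: [-3.142, -0.0, 1.557]
wrist_force: [-0.1, -0.1, -6.6]
width: 0.15
gripper_force: 40.0
```

```bash
python3 -c "
from h import *
st(4)"
```

```text
time_s 25.5
tcp_pos [422.0374 156.0116  86.6967]
tcp_rot [3.1415 0.     1.5568]
width 0.1452
gripper_force 39.998
F [-0.22 -0.23 -6.84] [0.35 0.24 0.52] T [-0.06   0.054 -0.004] [0.018 0.011 0.032]
```

Emit:
play_rows --targets '[{"tx": 0,"ty": 0,"tz": -0.5,"wx": 0,"wy": 0,"wz": 0},{"tx": 0,"ty": 0,"tz": -0.5,"wx": 0,"wy": 0,"wz": 0},{"tx": 0,"ty": 0,"tz": -0.5,"wx": 0,"wy": 0,"wz": 0},{"tx": 0,"ty": 0,"tz": 0,"wx": 0,"wy": 0,"wz": 0},{"tx": 0,"ty": 0,"tz": 0,"wx": 0,"wy": 0,"wz": 0},{"tx": 0,"ty": 0,"tz": 0,"wx": 0,"wy": 0,"wz": 0},{"tx": 0,"ty": 0,"tz": 0,"wx": 0,"wy": 0,"wz": 0},{"tx": 0,"ty": 0,"tz": 0,"wx": 0,"wy": 0,"wz": 0},{"tx": 0,"ty": 0,"tz": 0,"wx": 0,"wy": 0,"wz": 0},{"tx": 0,"ty": 0,"tz": 0,"wx": 0,"wy": 0,"wz": 0}]'

```text
time_s: 26.55
tcp_pos: [422.0, 156.0, 85.2]
tcp_rot: [3.142, 0.0, 1.557]
wrist_force: [-0.7, -0.4, -7.1]
width: 0.148
gripper_force: 40.0
```

```bash
python3 -c "
from h import *
st(4)"
```

```text
time_s 26.7
tcp_pos [421.9921 156.0101  85.1595]
tcp_rot [3.1416 0.     1.5569]
width 0.1474
gripper_force 39.998
F [ 0.07 -0.35 -6.88] [0.71 0.32 0.38] T [-0.072  0.036 -0.006] [0.02  0.003 0.031]
```

Emit:
play_rows --targets '[{"tx": 0,"ty": 0,"tz": -0.3,"wx": 0,"wy": 0,"wz": 0},{"tx": 0,"ty": 0,"tz": -0.3,"wx": 0,"wy": 0,"wz": 0},{"tx": 0,"ty": 0,"tz": -0.3,"wx": 0,"wy": 0,"wz": 0},{"tx": 0,"ty": 0,"tz": -0.3,"wx": 0,"wy": 0,"wz": 0},{"tx": 0,"ty": 0,"tz": 0,"wx": 0,"wy": 0,"wz": 0},{"tx": 0,"ty": 0,"tz": 0,"wx": 0,"wy": 0,"wz": 0},{"tx": 0,"ty": 0,"tz": 0,"wx": 0,"wy": 0,"wz": 0},{"tx": 0,"ty": 0,"tz": 0,"wx": 0,"wy": 0,"wz": 0},{"tx": 0,"ty": 0,"tz": 0,"wx": 0,"wy": 0,"wz": 0},{"tx": 0,"ty": 0,"tz": 0,"wx": 0,"wy": 0,"wz": 0}]'

```text
time_s: 27.75
tcp_pos: [422.1, 156.0, 84.4]
tcp_rot: [-3.141, 0.0, 1.557]
wrist_force: [-5.9, -0.8, 5.3]
width: 0.148
gripper_force: 40.0
```

```bash
python3 -c "
from h import *
st(4)"
```

```text
time_s 27.9
tcp_pos [422.0545 156.029   84.4112]
tcp_rot [-3.1414e+00  1.0000e-04  1.5569e+00]
width 0.1459
gripper_force 40.0024
F [-5.45 -0.56  5.06] [0.47 0.58 0.17] T [-0.222  1.181  0.011] [0.038 0.033 0.032]
```

View pics/m6.png

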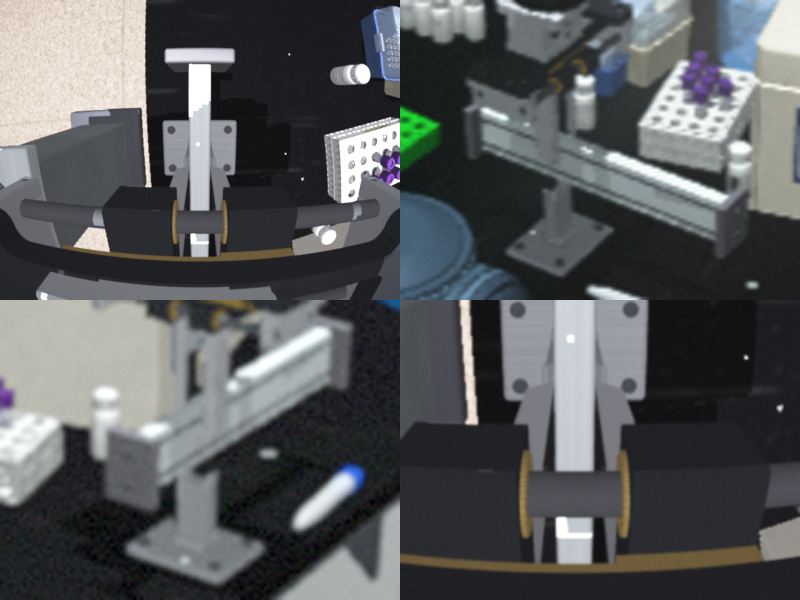

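The mosaic, taken just before the final lowering, shows the beam level and centred over the foot plate, with the vials clear. Contact came at exactly the expected height. I'll relieve the preload and ease the grip, then check for tipping before opening.

Emit:
play_rows --newtons 3 --targets '[{"tx": 0,"ty": 0,"tz": 0.2,"wx": 0,"wy": 0,"wz": 0},{"tx": 0,"ty": 0,"tz": 0,"wx": 0,"wy": 0,"wz": 0},{"tx": 0,"ty": 0,"tz": 0,"wx": 0,"wy": 0,"wz": 0},{"tx": 0,"ty": 0,"tz": 0,"wx": 0,"wy": 0,"wz": 0},{"tx": 0,"ty": 0,"tz": 0,"wx": 0,"wy": 0,"wz": 0},{"tx": 0,"ty": 0,"tz": 0,"wx": 0,"wy": 0,"wz": 0},{"tx": 0,"ty": 0,"tz": 0,"wx": 0,"wy": 0,"wz": 0},{"tx": 0,"ty": 0,"tz": 0,"wx": 0,"wy": 0,"wz": 0},{"tx": 0,"ty": 0,"tz": 0,"wx": 0,"wy": 0,"wz": 0},{"tx": 0,"ty": 0,"tz": 0,"wx": 0,"wy": 0,"wz": 0}]'

```text
time_s: 28.95
tcp_pos: [422.2, 156.0, 84.3]
tcp_rot: [3.141, -0.0, 1.557]
wrist_force: [-3.5, -0.5, 5.4]
width: 0.149
gripper_force: 3.0
```

```bash
python3 -c "
from h import *
st(4)
for n in('scene','side'): cv2.imwrite(f'pics/{n}7.png',r.get_image(n)[:,:,::-1])"
```

```text
time_s 29.1
tcp_pos [422.1534 156.0586  84.2308]
tcp_rot [ 3.1412e+00 -1.0000e-04  1.5568e+00]
width 0.147
gripper_force 3.0047
F [-3.33 -0.29  5.02] [0.37 0.25 0.32] T [-0.069  0.701 -0.011] [0.024 0.025 0.013]
```

Emit:
play_rows --claw 20 --targets '[{"tx": 0,"ty": 0,"tz": 0,"wx": 0,"wy": 0,"wz": 0},{"tx": 0,"ty": 0,"tz": 0,"wx": 0,"wy": 0,"wz": 0},{"tx": 0,"ty": 0,"tz": 0,"wx": 0,"wy": 0,"wz": 0},{"tx": 0,"ty": 0,"tz": 0,"wx": 0,"wy": 0,"wz": 0},{"tx": 0,"ty": 0,"tz": 0,"wx": 0,"wy": 0,"wz": 0},{"tx": 0,"ty": 0,"tz": 0,"wx": 0,"wy": 0,"wz": 0},{"tx": 0,"ty": 0,"tz": 0,"wx": 0,"wy": 0,"wz": 0},{"tx": 0,"ty": 0,"tz": 0,"wx": 0,"wy": 0,"wz": 0},{"tx": 0,"ty": 0,"tz": 0,"wx": 0,"wy": 0,"wz": 0},{"tx": 0,"ty": 0,"tz": 0,"wx": 0,"wy": 0,"wz": 0}]'

```text
time_s: 30.25
tcp_pos: [422.0, 156.0, 84.2]
tcp_rot: [3.142, -0.0, 1.557]
wrist_force: [0.3, -0.6, 0.3]
width: 0.212
gripper_force: 0.0
```

```bash
python3 - <<'E'
from h import *
st(2)
for n in('scene','side'):
    a=cv2.imread(f'pics/{n}7.png');b=np.ascontiguousarray(r.get_image(n)[:,:,::-1]);cv2.imwrite(f'pics/{n}8.png',b)
    roi={'scene':(200,280,315,350),'side':(215,290,370,400)}[n]
    for nm,box in {'scene':[('-y end',(245,275,455-115,355)),],'side':[('x',(0,1,0,1))]}[n]: pass
    d=cv2.absdiff(a,b).max(2);d=cv2.medianBlur(d,3);ys,xs=np.where(d>40);print(n,len(xs),(xs.min(),xs.max(),ys.min(),ys.max()) if len(xs) else '')
    s,_=cv2.phaseCorrelate(*[np.float32(cv2.cvtColor(q,6)[225:285,315:355] if n=='scene' else cv2.cvtColor(q,6)[325-95:365-95,305:330]) for q in(a,b)]);print(' end shift',np.round(s,2))
E
```

```text
time_s 30.3
tcp_pos [422.0151 156.0196  84.164 ]
tcp_rot [ 3.1415e+00 -1.0000e-04  1.5568e+00]
width 0.2115
gripper_force 0.0
F [-0.04 -0.42  0.41] [0.33 0.19 0.12] T [-0.061  0.072  0.004] [0.015 0.003 0.024]
scene 2 (np.int64(288), np.int64(289), np.int64(222), np.int64(222))
 end shift [-0.04  0.08]
side 10 (np.int64(335), np.int64(341), np.int64(224), np.int64(228))
 end shift [ 0.43 -0.12]
```

The beam stays put with the fingers off it. I'll open wider and withdraw straight up.

Emit:
play_rows --claw 50 --targets '[{"tx": 0,"ty": 0,"tz": 0,"wx": 0,"wy": 0,"wz": 0},{"tx": 0,"ty": 0,"tz": 0,"wx": 0,"wy": 0,"wz": 0},{"tx": 0,"ty": 0,"tz": 0,"wx": 0,"wy": 0,"wz": 0},{"tx": 0,"ty": 0,"tz": 5,"wx": 0,"wy": 0,"wz": 0},{"tx": 0,"ty": 0,"tz": 10,"wx": 0,"wy": 0,"wz": 0},{"tx": 0,"ty": 0,"tz": 20,"wx": 0,"wy": 0,"wz": 0},{"tx": 0,"ty": 0,"tz": 30,"wx": 0,"wy": 0,"wz": 0},{"tx": 0,"ty": 0,"tz": 30,"wx": 0,"wy": 0,"wz": 0},{"tx": 0,"ty": 0,"tz": 15,"wx": 0,"wy": 0,"wz": 0},{"tx": 0,"ty": 0,"tz": 0,"wx": 0,"wy": 0,"wz": 0}]'

```text
time_s: 31.45
tcp_pos: [423.9, 156.3, 197.7]
tcp_rot: [3.135, -0.001, 1.557]
wrist_force: [-0.2, -0.2, -0.1]
width: 0.528
gripper_force: 0.0
```

Emit:
play_rows --targets '[{"tx": 0,"ty": 0,"tz": 0,"wx": 0,"wy": 0,"wz": 0},{"tx": 0,"ty": 0,"tz": 0,"wx": 0,"wy": 0,"wz": 0},{"tx": 0,"ty": 0,"tz": 0,"wx": 0,"wy": 0,"wz": 0},{"tx": 0,"ty": 0,"tz": 0,"wx": 0,"wy": 0,"wz": 0},{"tx": 0,"ty": 0,"tz": 0,"wx": 0,"wy": 0,"wz": 0},{"tx": 0,"ty": 0,"tz": 0,"wx": 0,"wy": 0,"wz": 0},{"tx": 0,"ty": 0,"tz": 0,"wx": 0,"wy": 0,"wz": 0},{"tx": 0,"ty": 0,"tz": 0,"wx": 0,"wy": 0,"wz": 0},{"tx": 0,"ty": 0,"tz": 0,"wx": 0,"wy": 0,"wz": 0},{"tx": 0,"ty": 0,"tz": 0,"wx": 0,"wy": 0,"wz": 0}]'

```text
time_s: 32.45
tcp_pos: [422.0, 156.0, 194.2]
tcp_rot: [3.142, -0.0, 1.557]
wrist_force: [1.0, -0.2, 0.6]
width: 0.531
gripper_force: 0.0
```

```bash
python3 - <<'E'
from h import *
st(1)
i=r.get_image("scene")[:,:,::-1];k=r.get_image("side")[:,:,::-1]
a=cv2.imread('pics/scene8.png')
s=cv2.phaseCorrelate(*[np.float32(cv2.cvtColor(np.ascontiguousarray(q),6)[240:285,320:355]) for q in(a,i)]);print(s)
m=np.hstack([cv2.resize(i[190:290,230:363],(400,300)),cv2.resize(k[200:290,280:400],(400,300))]);cv2.imwrite("pics/m9.png",m)
E
```

```text
time_s 32.45
tcp_pos [422.0086 155.9955 194.1799]
tcp_rot [ 3.1416 -0.      1.5568]
width 0.5311
gripper_force 0.0
F [ 1.02 -0.16  0.57] [0. 0. 0.] T [-0.096  0.037 -0.045] [0. 0. 0.]
((-0.02985886717313946, 0.512337306006792), 0.9783627470334371)
```

View pics/m9.png

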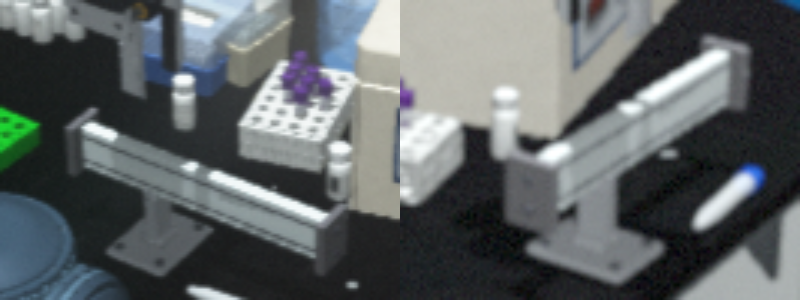

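The beam rests in the saddle, apparently level, with nothing touching it and the vials and tube where they were. The -y end moved by half a pixel, so I'll check that it isn't drifting.

```bash
python3 - <<'E'
from h import *
g=lambda q:np.float32(cv2.cvtColor(np.ascontiguousarray(q),6))
f=[g(r.get_image("scene")) for _ in range(10)]
a=g(cv2.imread('pics/scene8.png')[:,:,::-1])
for nm,(y0,y1,x0,x1) in {'-y':(240,285,320,355),'+y':(222,250,250,275),'foot':(265,285,262,300)}.items():
    c=lambda q:q[y0:y1,x0:x1]
    print(nm,'vs release',np.round(cv2.phaseCorrelate(c(a),c(f[-1]))[0],2),'0.5s',np.round(cv2.phaseCorrelate(c(f[0]),c(f[-1]))[0],2))
E
```

```text
-y vs release [0.02 0.5 ] 0.5s [0.06 0.51]
+y vs release [ 0.91 -0.91] 0.5s [ 0.53 -0.04]
foot vs release [-0.04  0.04] 0.5s [ 0.04 -0.04]
```

Emit:
play_rows --targets '[{"tx": 0,"ty": 0,"tz": 0,"wx": 0,"wy": 0,"wz": 0},{"tx": 0,"ty": 0,"tz": 0,"wx": 0,"wy": 0,"wz": 0},{"tx": 0,"ty": 0,"tz": 0,"wx": 0,"wy": 0,"wz": 0},{"tx": 0,"ty": 0,"tz": 0,"wx": 0,"wy": 0,"wz": 0},{"tx": 0,"ty": 0,"tz": 0,"wx": 0,"wy": 0,"wz": 0},{"tx": 0,"ty": 0,"tz": 0,"wx": 0,"wy": 0,"wz": 0},{"tx": 0,"ty": 0,"tz": 0,"wx": 0,"wy": 0,"wz": 0},{"tx": 0,"ty": 0,"tz": 0,"wx": 0,"wy": 0,"wz": 0},{"tx": 0,"ty": 0,"tz": 0,"wx": 0,"wy": 0,"wz": 0},{"tx": 0,"ty": 0,"tz": 0,"wx": 0,"wy": 0,"wz": 0}]'

```text
time_s: 34.1
tcp_pos: [422.0, 156.0, 194.1]
tcp_rot: [-3.142, 0.0, 1.557]
wrist_force: [-1.1, -0.6, 0.3]
width: 0.529
gripper_force: 0.0
```

```bash
python3 - <<'E'
from h import *
g=lambda q:np.float32(cv2.cvtColor(np.ascontiguousarray(q),6))
f=np.mean([g(r.get_image("scene")) for _ in range(8)],0).astype(np.float32)
for n in('scene7.png','scene8.png'):
  a=g(cv2.imread('pics/'+n)[:,:,::-1])
  for nm,(y0,y1,x0,x1) in {'-y':(250,285,328,352),'+y':(222,250,250,275),'foot':(265,285,262,300)}.items():
    M=np.eye(2,3,dtype=np.float32)
    cc,M=cv2.findTransformECC(a[y0:y1,x0:x1],f[y0:y1,x0:x1],M,cv2.MOTION_TRANSLATION,(3,200,1e-6),None,3)
    print(n,nm,cc.round(3),M[:,2].round(2))
E
```

```text
Traceback (most recent call last):
AttributeError: 'float' object has no attribute 'round'
```

```bash
python3 - <<'E'
from h import *
g=lambda q:np.float32(cv2.cvtColor(np.ascontiguousarray(q),6))
f=np.mean([g(r.get_image("scene")) for _ in range(8)],0).astype(np.float32)
for n in('scene7.png','scene8.png'):
  a=g(cv2.imread('pics/'+n)[:,:,::-1])
  for nm,(y0,y1,x0,x1) in {'-y':(250,285,328,352),'+y':(222,250,250,275),'foot':(265,285,262,300)}.items():
    cc,M=cv2.findTransformECC(a[y0:y1,x0:x1],f[y0:y1,x0:x1],np.eye(2,3,dtype=np.float32),cv2.MOTION_TRANSLATION,(3,200,1e-6),None,3)
    print(n,nm,round(cc,3),M[:,2].round(2))
E
```

```text
scene7.png -y 1.0 [-0.    0.01]
scene7.png +y 0.865 [-0.11 -0.11]
scene7.png foot 1.0 [-0.03 -0.  ]
scene8.png -y 1.0 [ 0.01 -0.  ]
scene8.png +y 0.862 [-0.06 -0.13]
scene8.png foot 1.0 [-0.01  0.01]
```

The beam is stationary: the -y end has moved less than 0.02 px since before release. Handing in.

```bash
python3 -c "
from station import r
print(r.job_done())"
```

```text
the job is handed in; nothing more can be done
None
```

The beam rests level and still in the saddle at its balance point, about 54 mm to +y of its middle; nothing touches it, and I handed the job in at about 35 s.

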